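Reload filled bamboo panels into the drying rack in reverse order

TASK

The four bamboo panels on the grey stands have just had their edges filled: move them to the empty bays of the drying rack, one panel to a bay, in reverse order, so that, seen from the robot, the leftmost panel of the row ends in the rightmost bay, the next one in the bay beside it, and so on, up to the rightmost panel in the leftmost bay. Keep every panel upright all the while, and leave each standing on its lower edge on the rack's bed, between its battens, parallel to them and about centred along their length.

Things in the scene. Friction and masses are not known exactly. Their poses are not given: they have to be found in the camera images.
- panel_wide: Bamboo board blank, plain rectangle, the longest and lowest: 100 long, 24 thick, 95 mm high, 110 to 230 g. Origin: centre of its underside; x along its length, y through its thickness, z up. It stands on edge, and is the same either way round.
- panel_narrow: Bamboo board blank, plain rectangle, the shortest: 60 long, 24 thick, 112 mm high, 75 to 160 g. Origin: centre of its underside; x along its length, y through its thickness, z up. It stands on edge, and is the same either way round.
- panel_arch: Bamboo board blank with a half-round top: 86 long, 24 thick, 108 mm high (straight sides to 65 mm, then an arch of radius 43 mm), 100 to 200 g. Origin: centre of its underside; x along its length, y through its thickness, z up. It stands on edge, and is the same either way round.
- panel_tab: Bamboo board blank with a handle tab: 90 long, 24 thick and 72 mm high at the shoulders, with a central tab 40 long, 24 thick rising to 112 mm, 100 to 200 g. Origin: centre of its underside; x along its length, y through its thickness, z up. It stands on edge, and is the same either way round.
- drying_rack: Fixed dark steel bed 130 (x) by 360 (y) by 18 mm high; panels stand on its top (z = 18). Four empty bays at y = -126, -42, +42, +126 mm, x = 0: 42 mm gaps, floored pale grey, between brown battens 8 wide, 120 long (x), 14 mm high above the bed. Origin: centre of underside, on the work surface; x away from the robot, y to its left, within 10 degrees. Lies beyond or before the filling sheet.
- filling_sheet: Thin brown sheet, fixed, 130 (x) by 360 (y) by 6 mm, that carries the filling row: four grey stands side by side along its y, 84 mm apart (give or take 6), each with one panel. Origin: centre of its underside, on the work surface; x away from the robot, y to the robot's left, each within about 10 degrees.
- stand_wide: Fixed grey stand on the filling sheet where panel_wide stands at the start, 12 mm above its origin (which place in the row varies): base 120 (x) by 58 (y) by 12 mm, two battens 42 mm apart rising 14 mm above it along x. All four look alike. Origin: centre of underside; axes as the sheet's. At least 40 mm is clear between neighbouring panels.
- stand_narrow: Fixed grey stand on the filling sheet where panel_narrow stands at the start, 12 mm above its origin (which place in the row varies): base 120 (x) by 58 (y) by 12 mm, two battens 42 mm apart rising 14 mm above it along x. All four look alike. Origin: centre of underside; axes as the sheet's. At least 40 mm is clear between neighbouring panels.
- stand_arch: Fixed grey stand on the filling sheet where panel_arch stands at the start, 12 mm above its origin (which place in the row varies): base 120 (x) by 58 (y) by 12 mm, two battens 42 mm apart rising 14 mm above it along x. All four look alike. Origin: centre of underside; axes as the sheet's. At least 40 mm is clear between neighbouring panels.
- stand_tab: Fixed grey stand on the filling sheet where panel_tab stands at the start, 12 mm above its origin (which place in the row varies): base 120 (x) by 58 (y) by 12 mm, two battens 42 mm apart rising 14 mm above it along x. All four look alike. Origin: centre of underside; axes as the sheet's. At least 40 mm is clear between neighbouring panels.
Things that resemble listed ones, but are neither listed nor needed, are in the scene too. What is shaped like the panel_wide but green or purple is not meant.

How it is judged (in metres and radians):
At the end, for the whole second after the job is handed in: Each panel rests released in the rack bay that mirrors its starting place in the row: within 12 mm of the bay centre across the battens and 18 mm along them, on the bed within 4 mm, upright within 0.06 rad, parallel to the battens within 0.15 rad (((y of stand_wide in the frame of filling_sheet between -0.156 and -0.096 m and y of panel_wide in the frame of drying_rack between 0.114 and 0.138 m) or (y of stand_wide in the frame of filling_sheet between -0.072 and -0.012 m and y of panel_wide in the frame of drying_rack between 0.03 and 0.054 m) or (y of stand_wide in the frame of filling_sheet between 0.012 and 0.072 m and y of panel_wide in the frame of drying_rack between -0.054 and -0.03 m) or (y of stand_wide in the frame of filling_sheet between 0.096 and 0.156 m and y of panel_wide in the frame of drying_rack between -0.138 and -0.114 m)) and x of panel_wide in the frame of drying_rack between -0.018 and 0.018 m and z of panel_wide in the frame of drying_rack between 0.014 and 0.022 m and angle between each of panel_wide, panel_narrow, panel_arch, panel_tab's own z axis and vertical below 0.06 rad and angle between the y axis of each of panel_wide, panel_narrow, panel_arch, panel_tab and the y axis of drying_rack, either way round below 0.15 rad and linear speed of each of panel_wide, panel_narrow, panel_arch, panel_tab below 0.02 m/s and angular speed of each of panel_wide, panel_narrow, panel_arch, panel_tab below 0.1 rad/s and ((y of stand_narrow in the frame of filling_sheet between -0.156 and -0.096 m and y of panel_narrow in the frame of drying_rack between 0.114 and 0.138 m) or (y of stand_narrow in the frame of filling_sheet between -0.072 and -0.012 m and y of panel_narrow in the frame of drying_rack between 0.03 and 0.054 m) or (y of stand_narrow in the frame of filling_sheet between 0.012 and 0.072 m and y of panel_narrow in the frame of drying_rack between -0.054 and -0.03 m) or (y of stand_narrow in the frame of filling_sheet between 0.096 and 0.156 m and y of panel_narrow in the frame of drying_rack between -0.138 and -0.114 m)) and x of panel_narrow in the frame of drying_rack between -0.018 and 0.018 m and z of panel_narrow in the frame of drying_rack between 0.014 and 0.022 m and ((y of stand_arch in the frame of filling_sheet between -0.156 and -0.096 m and y of panel_arch in the frame of drying_rack between 0.114 and 0.138 m) or (y of stand_arch in the frame of filling_sheet between -0.072 and -0.012 m and y of panel_arch in the frame of drying_rack between 0.03 and 0.054 m) or (y of stand_arch in the frame of filling_sheet between 0.012 and 0.072 m and y of panel_arch in the frame of drying_rack between -0.054 and -0.03 m) or (y of stand_arch in the frame of filling_sheet between 0.096 and 0.156 m and y of panel_arch in the frame of drying_rack between -0.138 and -0.114 m)) and x of panel_arch in the frame of drying_rack between -0.018 and 0.018 m and z of panel_arch in the frame of drying_rack between 0.014 and 0.022 m and ((y of stand_tab in the frame of filling_sheet between -0.156 and -0.096 m and y of panel_tab in the frame of drying_rack between 0.114 and 0.138 m) or (y of stand_tab in the frame of filling_sheet between -0.072 and -0.012 m and y of panel_tab in the frame of drying_rack between 0.03 and 0.054 m) or (y of stand_tab in the frame of filling_sheet between 0.012 and 0.072 m and y of panel_tab in the frame of drying_rack between -0.054 and -0.03 m) or (y of stand_tab in the frame of filling_sheet between 0.096 and 0.156 m and y of panel_tab in the frame of drying_rack between -0.138 and -0.114 m)) and x of panel_tab in the frame of drying_rack between -0.018 and 0.018 m and z of panel_tab in the frame of drying_rack between 0.014 and 0.022 m); the robot touches nothing.
It fails at once if a panel is tipped over (more than 0.6 rad from upright) (angle between any of panel_wide, panel_narrow, panel_arch, panel_tab's own z axis and vertical above 0.6 rad).
It also fails if it takes over 112 s, if anything falls off the work surface, if the arm or the gripper's body presses on something with over 40 N, if the wrist force passes 120 N, or if a joint passes its speed limit or range.

ROBOT

A 7-joint arm with a two-finger parallel gripper is mounted at the origin on the work surface. World frame = base frame: x ahead of the robot, y to its left, z up, the work surface at z = 0. Lengths are in mm, angles in rad, forces in N, time in s.
With the tool pointing down it reaches from about 425 to 950 mm from the base axis. Payload 4.7 kg.
Tool frame: the origin (TCP) lies between the finger pads; the fingertips stand 22 mm ahead of it and the grasp point (between the pads) lies 3 mm ahead of it; z points along the fingers, y is the line along which they close (so a half turn about z gives the same grasp; the last joint's range is limited). The gripper opens to 87 mm and grips with 3 to 60 N. Pads are 19 mm wide; open, the fingers measure 117 mm over their backs; the gripper's body (75 mm by 190 mm) begins 51 mm behind the grasp point.
Start: joints at [-1.177, 0.469, -0.049, 1.532, 0.024, 1.141, -0.082], TCP at [276.926, 615.596, 244.573] pointing down, gripper open.
Joint ranges: [-2.59, 2.59], [-0.33, 1.99], [-1.39, 1.29], [0.1, 2.45], [-1.04, 4.18], [0.21, 1.99], [-2.66, 2.66]. Speed limits (rad/s): [2.57, 2.57, 3.14, 3.14, 3.14, 3.14, 3.14].

INTERFACE

Orientations are given as [roll, pitch, yaw] about the fixed x, y, z axes, in that order (R = Rz(yaw) Ry(pitch) Rx(roll)).
In Python, from workcell import readout, optics, arm, models gives the robot as it stands.
- The arm moves only by the tool move_arm, never from a script. Its argument "targets" is text: rows parted by semicolons, each of 6 numbers parted by spaces: the shift along the tool's x, y, z normalised to -1 to 1, where 1 is 0.2 m, then the turn, a rotation vector about the tool's x, y, z normalised to -1 to 1, where 1 is 360 degrees. A call has 1 to 8 rows; each row shifts and turns the commanded pose from where the row before left it, along the tool's axes as they then stand; what a row does not reach is not made up. A row lasts 1/8 s, in which the tool goes at most 62.5 mm and 10.7 degrees, less where a joint would pass 70% of its speed; a pose out of reach is approached as far as the arm can. A call with a number of a shift or a turn outside -1 to 1 is refused whole. A call with a gripper value outside its range is refused whole. "grip" is the gripper command: -1 is shut, 1 is fully open, values between are in proportion, set as the call begins (left out, the last holds). The fingers move at their own pace and stop on an object; the grip force is fixed at half the most. Time passes only in rows, so rows that do not move let the fingers close. It gives the time, the measured TCP pose, the force, the opening and the grip force at its end, in the units of the state.
- readout.state(): the state, without advancing time (a new reading comes with each control period).
- optics.get_image(name): name is "scene" or "top" or "wrist"; returns the picture (420x560x3 uint8, red, green, blue); there is no depth.
- optics.camera_model(name): a dict with "K" (3x3 intrinsics, pixels), "k1" (the pictures are not rectified: a ray, as slopes to the right and down, at radius r is drawn at 1 + k1 r^2 times it, then the intrinsics apply), "rvec" (rotation vector, rad) and "tvec" (3), from world to camera coordinates, as OpenCV has them; the wrist camera has in their place "T_tool_cam" (4x4, takes a point from camera to tool coordinates, whose origin is the TCP and whose axes are the flange's). Camera axes: x right, y down, z forward; pixel columns grow to the right and rows downward; lengths in mm; the calibration is good to about 2 mm. A picture is of the moment at which its call begins: read the wrist's pose just before it. camera_model takes no time and is no camera call.
- arm.close_job(): hands the job in; it is judged then, once.
Trained networks look in the newest picture that a camera, given by its name, has taken for a name from the list of things; names that differ only in an ending like _2 or _b are one class to them, and where a whole thing is asked for, a point or a joint stands for the part that bears it (a point fixed in the world has none). Each returns a list of dicts, best first, with "conf" (0 to 1); they miss things now and then, are a little off and sometimes report something else, mostly with a low value. They report only what shows in the picture. A call takes as long as a camera call. They do not tell look-alikes from the thing itself.
- models.outline_of(camera, target): "mask" (420x560 bool, what is visible of it) and "bbox" ([left, top, right, bottom] in pixels, round what is visible of it).
- models.spot_point(camera, target): "point" ([column, row] in pixels: a listed point, or the origin of a listed thing).
The state is a dict: "time": time; "joint_pos": joint angles; "dq": joint speeds; "joint_torque": joint torques, N m; "tool_pos": TCP position; "ee_rot": TCP orientation; "wrist_force": force on the tool from outside, world axes, zero at the start; "ft_torque": the same for the moment, N m; "opening": finger opening in mm; "finger_force": force on a finger pad.
Only numpy, scipy, OpenCV 4.12 (cv2) and the standard library are available. Lean on these libraries where they do the work, as an engineer would, in place of code of your own. Each camera call takes 0.05 s, during which the arm holds its last target. There are 200 camera calls.

## Working session

There is one attempt and no reset: what is moved stays moved. The work goes in short steps, Python scripts to look and compute and a tool call to move; the robot and the scene stay as the last step left them, time stands still between calls to the robot, and variables do not carry over. Pictures are saved under pics/ and viewed, at most 14 in all, crops included, and the job is handed in when it is done.

Besides the shell and the picture viewer there is one more tool, called after "Call:" as name(argument=value, ...), one argument or row to a line, values as JSON. move_arm: Moves the arm, as the interface text tells. Scaled input: -1 to 1 covers 0.2 m each way for a shift and 360 degrees each way for a turn. Its arguments: {"type":"object","properties":{"targets":{"type":"string"},"grip":{"type":"number"}},"required":["targets"]}

```bash
ls; mkdir -p pics
python3 - <<'E'
from workcell import readout, optics, models
import cv2
s=readout.state();print(s['time'],s['tool_pos'],s['ee_rot'],s['opening'])
for c in ('scene','top'):
    cv2.imwrite(f'pics/{c}0.png',optics.get_image(c)[:,:,::-1])
    print(c,optics.camera_model(c))
print(optics.camera_model('wrist'))
E
```

```text
pics
0.0 [276.74652008 615.04128722 243.51100116] [-3.13964767e+00  8.86452064e-05  2.71880538e+00] 86.74523974416648
scene {'K': array([[439.40608636,   0.        , 277.4954809 ],
       [  0.        , 439.40608636, 205.81451857],
       [  0.        ,   0.        ,   1.        ]]), 'k1': 0.04724475313294457, 'rvec': array([ 1.55241179,  1.87349099, -0.88949319]), 'tvec': array([  69.2185863 , -260.12628062, 1259.53843491])}
top {'K': array([[427.59418266,   0.        , 283.30569902],
       [  0.        , 427.59418266, 215.8400634 ],
       [  0.        ,   0.        ,   1.        ]]), 'k1': -0.048891270054008146, 'rvec': array([ 2.17132418, -2.23089202,  0.08579089]), 'tvec': array([ 40.56392081, 454.61973927, 859.95749503])}
{'K': array([[374.66881089,   0.        , 279.65783745],
       [  0.        , 374.66881089, 210.25140324],
       [  0.        ,   0.        ,   1.        ]]), 'k1': -0.09330591167448092, 'T_tool_cam': array([[-3.48284217e-04, -9.64555465e-01, -2.63879962e-01,
         7.19225179e+01],
       [ 9.99999807e-01, -4.71556700e-04,  4.03814070e-04,
         5.26053490e-01],
       [-5.13935432e-04, -2.63879771e-01,  9.64555443e-01,
        -1.39451953e+02],
       [ 0.00000000e+00,  0.00000000e+00,  0.00000000e+00,
         1.00000000e+00]])}
```

View pics/top0.png

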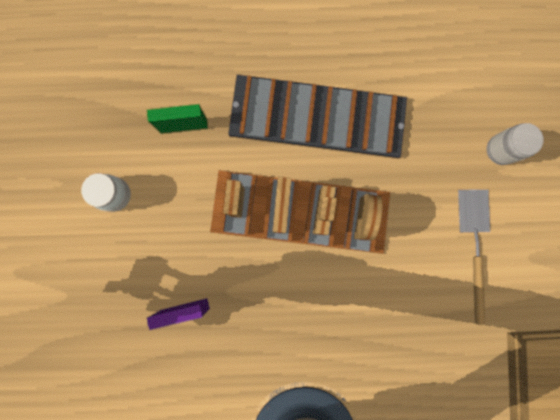

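View pics/scene0.png

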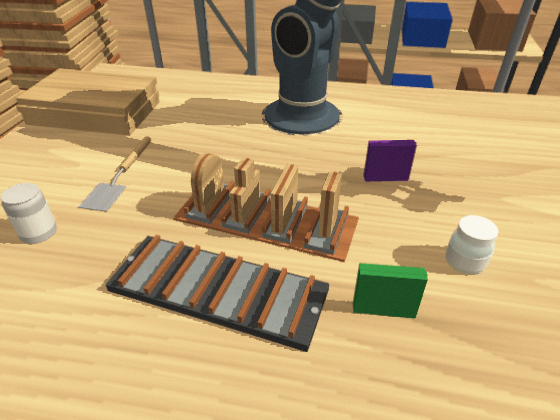

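The top view shows the row, left to right: narrow (236,197), wide (282,205), tab (327,210), arch (371,217). The rack lies beyond it, with bays at (258,107), (299,112), (340,118) and (381,123). Possible mix-ups: the green block (177,118), the purple block (178,314) and the raw board stack. None of them is in the row, so they are excluded. Next I fit poses by silhouette.

```bash
cat > h.py <<'E'
import numpy as np, cv2
from scipy.optimize import minimize
from workcell import readout, optics, models
def proj(P,c):
    m=optics.camera_model(c)
    return cv2.projectPoints(np.asarray(P,float).reshape(-1,1,3),m['rvec'],m['tvec'],m['K'],np.array([m['k1'],0,0,0,0]))[0].reshape(-1,2)
def box(lx,ly,z0,z1): return np.array([[sx*lx/2,sy*ly/2,z] for sx in(-1,1) for sy in(-1,1) for z in(z0,z1)])
t=np.linspace(0,np.pi,15)
ARCH=np.array([[43*np.cos(a),y,65+43*np.sin(a)] for a in t for y in(-12,12)]+[[x,y,0] for x in(-43,43) for y in(-12,12)])
SH={'panel_wide':[box(100,24,0,95)],'panel_narrow':[box(60,24,0,112)],'panel_arch':[ARCH],
 'panel_tab':[box(90,24,0,72),box(40,24,72,112)],'drying_rack':[box(130,360,0,18)],'filling_sheet':[box(130,360,0,6)]}
def place(P,x,y,yaw,z):
    c,s=np.cos(yaw),np.sin(yaw); return P@np.array([[c,s,0],[-s,c,0],[0,0,1]])+[x,y,z]
def render(n,p,z,c):
    im=np.zeros((420*4,560*4),np.uint8)
    for part in SH[n]:
        cv2.fillConvexPoly(im,cv2.convexHull(np.round(proj(place(part,*p,z),c)*4+1.5).astype(np.int32)),255)
    return cv2.resize(im,(560,420),interpolation=cv2.INTER_AREA)/255.
def fit(n,p0,z,masks,cams):
    def cost(q):
        p=[q[0],q[1],q[2]/200]
        return sum(np.abs(render(n,p,z,c)-masks[c]).sum()/max(masks[c].sum(),1) for c in cams)
    q0=np.array([p0[0],p0[1],p0[2]*200])
    best=None
    for d in (10,5):
        r=minimize(cost,q0,method='Nelder-Mead',options=dict(initial_simplex=[q0]+[q0+d*e for e in np.eye(3)],xatol=.05,fatol=1e-4,maxiter=250)); q0=r.x
    return np.array([q0[0],q0[1],q0[2]/200]),r.fun
def unproj(uv,c,z):
    m=optics.camera_model(c);R=cv2.Rodrigues(m['rvec'])[0]
    n=cv2.undistortPoints(np.array([[uv]],float),m['K'],np.array([m['k1'],0,0,0,0]))[0,0]
    d=R.T@[n[0],n[1],1];o=-R.T@m['tvec'];return o+d*(z-o[2])/d[2]
E
python3 - <<'E'
from h import *
ims={c:optics.get_image(c) for c in('scene','top')}
guess={'panel_narrow':(236,197),'panel_wide':(282,205),'panel_tab':(327,210),'panel_arch':(371,217),'drying_rack':(319,115),'filling_sheet':(302,211)}
vis={c:ims[c][:,:,::-1].copy() for c in ims}
for n,uv in guess.items():
    z=18 if 'panel' in n else 0
    p0=unproj(uv,'top',100 if z else 5); M={}
    for c in ims:
        o=models.outline_of(c,n); print(n,c,[(round(d['conf'],2),d['bbox']) for d in o][:3])
        if o: M[c]=o[0]['mask'].astype(float)
    np.savez(f'm_{n}.npz',**M)
    for cams in ([['top','scene'],['top'],['scene']]):
        if all(c in M for c in cams): 
            p,f=fit(n,[p0[0],p0[1],-.1],z,M,cams); print('   ',cams,p.round(3),round(f,3))
            if len(cams)==2 or n not in ('x',) and cams==['top'] and 'scene' not in M:
              for c in vis:
                for part in SH[n]: cv2.polylines(vis[c],[cv2.convexHull(np.round(proj(place(part,*p,z),c)).astype(np.int32))],True,(255,0,255))
for c in vis: cv2.imwrite(f'pics/fit_{c}.png',cv2.resize(vis[c][60:270,180:430] if c=='top' else vis[c][130:360,90:370],None,fx=2.7,fy=2.6))
E
```

```text
panel_narrow scene [(0.92, [320.1, 171.3, 345.4, 240.1]), (0.63, [220.0, 188.9, 271.7, 231.1])]
panel_narrow top [(0.82, [222.8, 175.1, 246.6, 215.4])]
    ['top', 'scene'] [ 4.86242e+02  1.21176e+02 -1.23000e-01] 0.117
    ['top'] [ 4.86737e+02  1.20524e+02 -1.34000e-01] 0.046
    ['scene'] [ 4.84064e+02  1.21217e+02 -1.22000e-01] 0.045
panel_wide scene [(0.95, [270.5, 165.6, 298.2, 236.0]), (0.87, [365.1, 139.2, 416.6, 180.4]), (0.72, [353.2, 260.8, 428.1, 319.6])]
panel_wide top [(0.66, [144.8, 107.8, 205.0, 134.1]), (0.65, [306.0, 185.5, 343.7, 246.4]), (0.61, [147.8, 296.8, 205.6, 331.8])]
    ['top', 'scene'] [ 4.68058e+02  3.27180e+01 -1.18000e-01] 1.591
    ['top'] [ 4.57412e+02  4.28950e+01 -6.80000e-02] 1.53
    ['scene'] [ 4.68138e+02  3.24860e+01 -1.14000e-01] 0.051
panel_tab scene [(0.73, [229.9, 157.9, 261.8, 221.1]), (0.23, [221.4, 190.1, 272.7, 235.4])]
panel_tab top [(0.56, [313.4, 188.1, 334.0, 235.7])]
    ['top', 'scene'] [ 4.59703e+02 -4.87530e+01 -1.69000e-01] 0.124
    ['top'] [ 4.60655e+02 -4.92480e+01 -1.84000e-01] 0.054
    ['scene'] [ 4.57969e+02 -4.84930e+
[... 337 characters left out ...]
   ['scene'] [ 4.42869e+02 -1.31857e+02 -1.76000e-01] 0.028
drying_rack scene [(0.84, [107.3, 237.0, 328.2, 353.9])]
drying_rack top [(0.82, [228.9, 76.2, 407.3, 159.9])]
    ['top', 'scene'] [ 6.61469e+02 -4.93110e+01 -1.52000e-01] 0.067
    ['top'] [ 6.62986e+02 -4.95220e+01 -1.55000e-01] 0.019
    ['scene'] [ 6.59544e+02 -4.89430e+01 -1.54000e-01] 0.028
filling_sheet scene [(0.63, [175.5, 197.3, 359.0, 262.9])]
filling_sheet top [(0.76, [208.1, 172.3, 389.9, 255.2]), (0.72, [219.0, 172.0, 260.0, 232.1])]
    ['top', 'scene'] [ 4.64797e+02 -7.78100e+00 -1.45000e-01] 4.219
    ['top'] [ 4.64871e+02 -7.79600e+00 -1.50000e-01] 1.953
    ['scene'] [ 4.67572e+02 -8.02900e+00 -1.14000e-01] 2.289
```

View pics/fit_top.png

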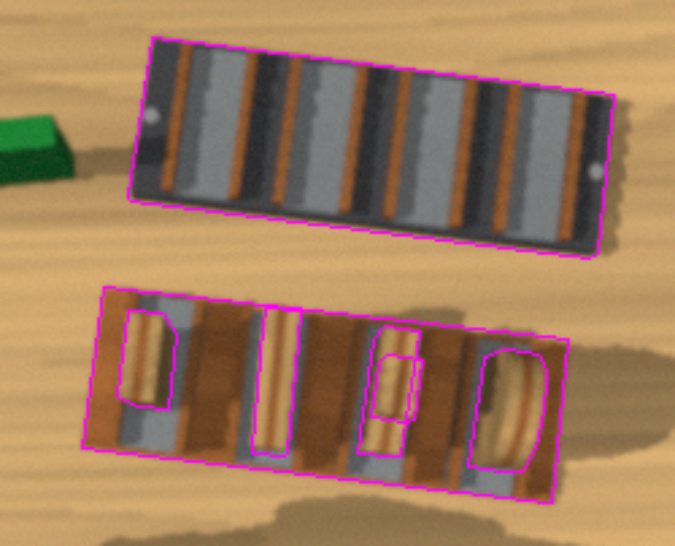

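```bash
cat >> h.py <<'E'
from scipy.spatial.transform import Rotation as Ro
PAN={'narrow':(486.2,121.2,-.125,130,-126),'wide':(469.5,32.5,-.115,113,-42),'tab':(459.7,-48.8,-.17,130,42),'arch':(444.6,-132.1,-.177,126,126)}
RACK=(661.4,-49.3,-.153)
def cur():
    s=readout.state(); return s,np.array(s['tool_pos']),Ro.from_euler('xyz',s['ee_rot'])
def yawgoal(yaw,R):  # tool y along panel y (mod pi), nearest
    Y=R.as_matrix()[:,1]; c=np.array([-np.sin(yaw),np.cos(yaw),0]); c=c if c@Y>0 else -c
    z=np.array([0,0,-1.]); return Ro.from_matrix(np.c_[np.cross(c,z),c,z])
def rel(goal,yaw=None,p=None,R=None):
    s,p0,R0=cur(); p=p0 if p is None else np.asarray(p,float); R=R0 if R is None else R
    Rg=R if yaw is None else yawgoal(yaw,R)
    d=R.inv().apply(np.asarray(goal)-p)/200; w=(R.inv()*Rg).as_rotvec()/(2*np.pi)
    print('shift',d.round(4),'turn',w.round(4),'dist mm',round(np.linalg.norm(d)*200,1)); return Rg
def bay(yr):
    return np.array([RACK[0]-np.sin(RACK[2])*yr,RACK[1]+np.cos(RACK[2])*yr])
E
python3 - <<'E'
from h import *
s,p,R=cur();print(p,s['ee_rot'],R.as_matrix().round(3).tolist())
for n,v in PAN.items(): print(n,bay(v[4]).round(1))
g=PAN['arch']; Rg=rel([g[0],g[1],250],g[2]);print(Rg.as_euler('xyz'))
E
```

```text
[276.91594136 615.61601208 244.60981534] [ 3.14145754e+00 -3.49466001e-05  2.71882138e+00] [[-0.912, 0.41, 0.0], [0.41, 0.912, 0.0], [0.0, 0.0, -1.0]]
narrow [ 642.2 -173.8]
wide [655.  -90.8]
tab [667.8  -7.8]
arch [680.6  75.2]
shift [-2.2985 -3.0654 -0.0274] turn [ 0.     -0.     -0.0391] dist mm 766.3
[3.14159265 0.         2.96459265]
```

The fit outlines lie on the four panels and the rack in the crop: narrow (150,355), wide (275,380), tab (395,390), arch (510,410). The green decoy is outside the row. I start with the narrow panel.

Run:
```python
from h import *
g=PAN['narrow']; rel([g[0],g[1],240],g[2])
```

```text
shift [-1.9686 -1.8251  0.0227] turn [ 0.     -0.     -0.0474] dist mm 536.9
```

Call:
move_arm(
  targets="-0.2 -0.185 0 0 0 0; -0.2 -0.185 0 0 0 0; -0.2 -0.185 0 0 0 0; -0.2 -0.185 0 0 0 0; -0.2 -0.185 0 0 0 0; -0.2 -0.185 0 0 0 0; -0.2 -0.185 0 0 0 0; -0.2 -0.185 0 0 0 0",
  grip=0.24,
)

```text
time: 1.8
tool_pos: [447.9, 212.8, 245.0]
ee_rot: [3.141, 0.001, 2.719]
wrist_force: [0.8, -0.2, -0.1]
opening: 54.1
finger_force: 0.0
```

Run:
```python
from h import *
print(cur()[0]['opening']);g=PAN['narrow']; rel([g[0],g[1],240],g[2])
```

```text
54.10422742778957
shift [-0.3623 -0.339   0.0246] turn [ 0.0002  0.0001 -0.0474] dist mm 99.4
```

Call:
move_arm(
  targets="-0.18 -0.17 0.01 0 0 0; -0.18 -0.17 0.01 0 0 0; 0 0 0 0 0 -0.024; 0 0 0 0 0 -0.0235; 0 0 0 0 0 0",
)

```text
time: 2.42
tool_pos: [485.1, 122.7, 240.7]
ee_rot: [3.141, 0.0, 3.015]
wrist_force: [0.2, 0.5, 0.6]
opening: 53.9
finger_force: 0.0
```

```bash
cat >> h.py <<'E'
def proj_w(P,s):
    m=optics.camera_model('wrist');T=np.eye(4);T[:3,:3]=Ro.from_euler('xyz',s['ee_rot']).as_matrix();T[:3,3]=s['tool_pos']
    W=np.linalg.inv(T@m['T_tool_cam'])
    return cv2.projectPoints(np.asarray(P,float).reshape(-1,1,3),cv2.Rodrigues(W[:3,:3])[0],W[:3,3],m['K'],np.array([m['k1'],0,0,0,0]))[0].reshape(-1,2)
def wristpic(name,items,fn):
    s=readout.state(); im=optics.get_image('wrist')[:,:,::-1].copy()
    for n,p,z in items:
        for part in SH[n]: cv2.polylines(im,[cv2.convexHull(np.round(proj_w(place(part,*p,z),s)).astype(np.int32))],True,(255,0,255))
    cv2.imwrite(fn,im); return s
E
python3 - <<'E'
from h import *
wristpic('w',[('panel_'+n,v[:3],18) for n,v in PAN.items()]+[('drying_rack',RACK,0)],'pics/w1.png')
g=PAN['narrow']; rel([g[0],g[1],117],g[2])
E
```

```text
shift [-0.0064 -0.0075  0.6184] turn [ 0.0001  0.     -0.0003] dist mm 123.7
```

View pics/w1.png

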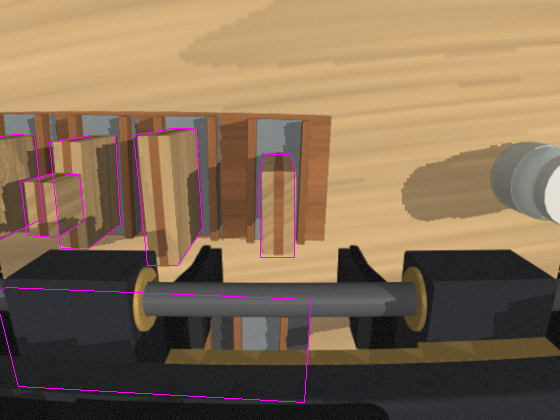

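The wrist picture shows the narrow panel at (278,210) between the fingers at (215,280) and (345,280). All the fit outlines agree with it.

Call:
move_arm(
  targets="-0.006 -0.007 0.2 0 0 0; 0 0 0.2 0 0 0; 0 0 0.15 0 0 0; 0 0 0.068 0 0 0; 0 0 0 0 0 0",
)

```text
time: 3.1
tool_pos: [485.9, 121.4, 116.6]
ee_rot: [-3.141, -0.001, 3.017]
wrist_force: [0.7, -0.3, 0.2]
opening: 54.2
finger_force: 0.0
```

Call:
move_arm(
  targets="0 0 0 0 0 0; 0 0 0 0 0 0; 0 0 0 0 0 0; 0 0 0 0 0 0; 0 0 0 0 0 0",
  grip=-1,
)

```text
time: 3.72
tool_pos: [486.3, 121.4, 117.4]
ee_rot: [3.141, 0.001, 3.017]
wrist_force: [-1.7, 0.6, 3.1]
opening: 23.9
finger_force: 30.0
```

Call:
move_arm(
  targets="0 0 -0.1 0 0 0; 0 0 -0.2 0 0 0; 0 0 -0.2 0 0 0; 0 0 -0.15 0 0 0; 0 0 -0.05 0 0 0",
)

```text
time: 4.35
tool_pos: [486.6, 121.4, 258.3]
ee_rot: [3.14, 0.002, 3.017]
wrist_force: [-0.5, 1.0, -1.8]
opening: 23.6
finger_force: 30.0
```

Run:
```python
from h import *
g=PAN['narrow']; b=bay(g[4]); rel([b[0],b[1],257],RACK[2])
```

```text
shift [-0.955  -1.3682  0.007 ] turn [0.0002 0.0004 0.0045] dist mm 333.7
```

Call:
move_arm(
  targets="-0.06 -0.09 0 0 0 0; -0.14 -0.2 0 0 0 0; -0.17 -0.24 0 0 0 0; -0.18 -0.26 0 0 0 0; -0.18 -0.26 0 0 0 0; -0.14 -0.2 0 0 0 0.0045; -0.085 -0.118 0 0 0 0; 0 0 0 0 0 0",
)

```text
time: 5.35
tool_pos: [639.6, -176.1, 254.6]
ee_rot: [-3.14, -0.003, 2.985]
wrist_force: [-0.2, 1.1, -1.2]
opening: 23.8
finger_force: 30.0
```

Run:
```python
from h import *
g=PAN['narrow']; b=bay(g[4]); rel([b[0],b[1],118],RACK[2])
v=b.tolist()+[RACK[2],0]
s=wristpic('w',[('panel_narrow',v[:3],159),('drying_rack',RACK,0)],'pics/w2.png')
```

```text
shift [-0.0135  0.0143  0.6827] turn [-0.0003 -0.0005 -0.0006] dist mm 136.6
```

View pics/w2.png

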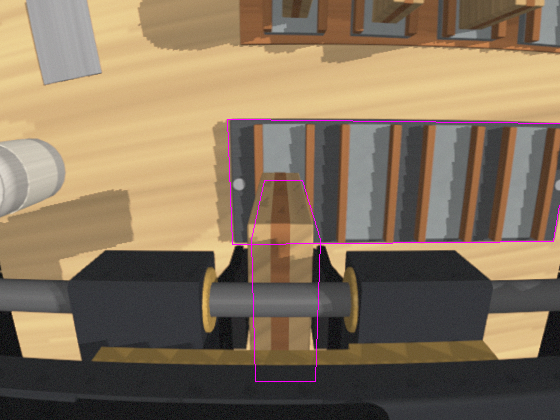

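The held panel is at (283,240), just above and left of the target outline, as the 3 mm offset predicts. The rack outline fits, with the right bay at (285,145).

Call:
move_arm(
  targets="-0.0135 0.0143 0 0 0 0; 0 0 0.2 0 0 0; 0 0 0.2 0 0 0; 0 0 0.15 0 0 0; 0 0 0.08 0 0 0; 0 0 0 0 0 0",
)

```text
time: 6.15
tool_pos: [643.0, -169.3, 130.1]
ee_rot: [3.141, -0.002, 2.99]
wrist_force: [0.9, 0.9, -0.6]
opening: 23.7
finger_force: 30.0
```

Run:
```python
from h import *
g=PAN['narrow']; b=bay(g[4]); rel([b[0],b[1],117],RACK[2])
```

```text
shift [ 0.0004 -0.0228  0.0656] turn [ 0.0001 -0.0003  0.0003] dist mm 13.9
```

Call:
move_arm(
  targets="0 0 0 0 0 0; 0 0 0 0 0 0",
)

```text
time: 6.4
tool_pos: [644.2, -170.8, 132.5]
ee_rot: [3.142, 0.003, 2.989]
wrist_force: [0.3, -0.3, -1.7]
opening: 23.7
finger_force: 30.0
```

Run:
```python
from h import *
g=PAN['narrow']; b=bay(g[4])
for i in range(2): rel([b[0],b[1],117],RACK[2])
```

```text
shift [ 0.0079 -0.0167  0.0772] turn [0.     0.0004 0.0001] dist mm 15.9
shift [ 0.0079 -0.0167  0.0772] turn [0.     0.0004 0.0001] dist mm 15.9
```

Call:
move_arm(
  targets="0.006 -0.016 0 0 0 0; 0 0 0.04 0 0 0; 0 0 0.025 0 0 0; 0 0 0 0 0 0; 0 0 0 0 0 0; 0 0 0 0 0 0",
)

```text
time: 7.15
tool_pos: [641.6, -173.4, 117.7]
ee_rot: [3.141, -0.0, 2.989]
wrist_force: [0.2, -0.5, -0.9]
opening: 23.5
finger_force: 30.0
```

Run:
```python
from h import *
g=PAN['narrow']; b=bay(g[4])
rel([b[0],b[1],117],RACK[2])
```

```text
shift [-0.0032 -0.0016  0.0034] turn [ 0.     -0.0001  0.0001] dist mm 1.0
```

Call:
move_arm(
  targets="0 0 0.004 0 0 0; 0 0 0 0 0 0; 0 0 0.004 0 0 0; 0 0 0 0 0 0",
)

```text
time: 7.65
tool_pos: [641.8, -173.6, 117.4]
ee_rot: [3.141, 0.0, 2.989]
wrist_force: [-2.3, 0.9, 5.8]
opening: 23.6
finger_force: 30.0
```

Call:
move_arm(
  targets="0 0 0 0 0 0; 0 0 0 0 0 0; 0 0 0 0 0 0; 0 0 -0.1 0 0 0; 0 0 -0.2 0 0 0; 0 0 -0.2 0 0 0; 0 0 -0.1 0 0 0; 0 0 0 0 0 0",
  grip=0.24,
)

```text
time: 8.65
tool_pos: [642.9, -174.1, 239.6]
ee_rot: [-3.141, 0.006, 2.989]
wrist_force: [0.4, -0.3, 0.2]
opening: 53.7
finger_force: 0.0
```

```bash
cat > go.py <<'E'
import sys
from h import *
n,z,where=sys.argv[1],float(sys.argv[2]),sys.argv[3]
g=PAN[n]
if where=='pick': rel([g[0],g[1],z],g[2])
else:
    b=bay(g[4]); rel([b[0],b[1],z],RACK[2])
E
python3 go.py wide 240 pick
```

```text
shift [ 1.0141  0.889  -0.0078] turn [-0.      0.0009 -0.006 ] dist mm 269.7
```

Call:
move_arm(
  targets="0.1 0.089 0 0 0 0; 0.2 0.178 0 0 0 0; 0.22 0.19 0 0 0 0; 0.22 0.19 0 0 0 0; 0.18 0.157 0 0 0 0; 0.094 0.085 0 0 0 -0.006; 0 0 0 0 0 0; 0 0 0 0 0 0",
)

```text
time: 9.65
tool_pos: [469.2, 31.8, 236.4]
ee_rot: [-3.141, 0.001, 3.025]
wrist_force: [0.1, -0.3, -0.1]
opening: 53.8
finger_force: 0.0
```

```bash
python3 go.py wide 101 pick
```

```text
shift [-3.000e-04  4.200e-03  6.768e-01] turn [-0.0001  0.0001 -0.0003] dist mm 135.4
```

Call:
move_arm(
  targets="0 0.002 0.2 0 0 0; 0 0 0.2 0 0 0; 0 0 0.17 0 0 0; 0 0 0.1 0 0 0; 0 0 0 0 0 0; 0 0 0 0 0 0; 0 0 0 0 0 0",
)

```text
time: 10.52
tool_pos: [469.3, 33.2, 103.3]
ee_rot: [3.141, 0.002, 3.026]
wrist_force: [0.1, -0.1, 0.6]
opening: 53.8
finger_force: 0.0
```

Call:
move_arm(
  targets="0 0 0 0 0 0; 0 0 0 0 0 0; 0 0 0 0 0 0; 0 0 0 0 0 0; 0 0 0 0 0 0",
  grip=-1,
)

```text
time: 11.15
tool_pos: [468.3, 33.5, 102.4]
ee_rot: [3.141, -0.0, 3.027]
wrist_force: [-0.5, 1.6, 1.2]
opening: 23.8
finger_force: 30.0
```

Call:
move_arm(
  targets="0 0 -0.1 0 0 0; 0 0 -0.2 0 0 0; 0 0 -0.2 0 0 0; 0 0 -0.15 0 0 0; 0 0 -0.05 0 0 0; 0 0 0 0 0 0; 0 0 0 0 0 0",
)

```text
time: 12.02
tool_pos: [467.3, 33.3, 240.8]
ee_rot: [-3.141, -0.003, 3.027]
wrist_force: [0.3, 0.1, -2.1]
opening: 23.8
finger_force: 30.0
```

```bash
python3 go.py wide 242 place
```

```text
shift [-1.0034 -0.5089 -0.0087] turn [-0.0002 -0.0005  0.0061] dist mm 225.0
```

Call:
move_arm(
  targets="-0.1 -0.05 0 0 0 0; -0.2 -0.1 0 0 0 0; -0.22 -0.115 0 0 0 0; -0.22 -0.115 0 0 0 0; -0.17 -0.085 0 0 0 0.006; -0.093 -0.044 0 0 0 0; 0 0 0 0 0 0; 0 0 0 0 0 0",
)

```text
time: 13.02
tool_pos: [654.5, -90.6, 240.9]
ee_rot: [3.141, -0.003, 2.989]
wrist_force: [-0.2, 0.3, -2.2]
opening: 23.6
finger_force: 30.0
```

```bash
python3 go.py wide 106 place
```

```text
shift [-0.0048 -0.001   0.6744] turn [ 0.0001 -0.0005  0.0001] dist mm 134.9
```

Call:
move_arm(
  targets="-0.003 0 0.2 0 0 0; 0 0 0.2 0 0 0; 0 0 0.17 0 0 0; 0 0 0.1 0 0 0; 0 0 0 0 0 0; 0 0 0 0 0 0; 0 0 0 0 0 0",
)

```text
time: 13.9
tool_pos: [657.1, -91.6, 110.0]
ee_rot: [3.141, 0.003, 2.989]
wrist_force: [0.8, -1.1, -2.3]
opening: 23.6
finger_force: 30.0
```

```bash
python3 go.py wide 102.5 place
```

```text
shift [0.0111 0.0023 0.0377] turn [0.0001 0.0005 0.0001] dist mm 7.9
```

Call:
move_arm(
  targets="0.008 0.002 0.02 0 0 0; 0 0 0.012 0 0 0; 0 0 0 0 0 0; 0 0 0.004 0 0 0; 0 0 0 0 0 0; 0 0 0 0 0 0",
)

```text
time: 14.65
tool_pos: [654.5, -90.7, 102.4]
ee_rot: [3.141, -0.0, 2.989]
wrist_force: [-4.2, 1.1, 7.1]
opening: 24.1
finger_force: 30.0
```

Contact made; release and go to the tab panel.

Call:
move_arm(
  targets="0 0 0 0 0 0; 0 0 0 0 0 0; 0 0 0 0 0 0; 0 0 -0.1 0 0 0; 0 0 -0.2 0 0 0; 0 0 -0.2 0 0 0; 0 0 -0.15 0 0 0; 0 0 0 0 0 0",
  grip=0.24,
)

```text
time: 15.65
tool_pos: [656.4, -91.4, 235.5]
ee_rot: [3.141, 0.008, 2.989]
wrist_force: [0.6, 0.0, -1.0]
opening: 53.8
finger_force: 0.0
```

```bash
python3 go.py tab 236 pick
```

```text
shift [ 1.0044  0.0607 -0.01  ] turn [0.0001 0.0012 0.0027] dist mm 201.3
```

Call:
move_arm(
  targets="0.1 0.006 0 0 0 0; 0.2 0.012 0 0 0 0; 0.22 0.013 0 0 0 0; 0.22 0.013 0 0 0 0.0027; 0.17 0.01 0 0 0 0; 0.085 0.006 0 0 0 0; 0 0 0 0 0 0; 0 0 0 0 0 0",
)

```text
time: 16.65
tool_pos: [461.2, -48.1, 231.3]
ee_rot: [-3.141, 0.001, 2.972]
wrist_force: [-0.1, 0.7, 0.4]
opening: 54.1
finger_force: 0.0
```

```bash
python3 go.py tab 117 pick
```

```text
shift [ 0.0075 -0.0048  0.5715] turn [-0.      0.0002  0.    ] dist mm 114.3
```

Call:
move_arm(
  targets="0.006 -0.004 0.2 0 0 0; 0 0 0.2 0 0 0; 0 0 0.1 0 0 0; 0 0 0.065 0 0 0; 0 0 0 0 0 0; 0 0 0 0 0 0; 0 0 0 0 0 0",
)

```text
time: 17.52
tool_pos: [459.3, -48.5, 119.0]
ee_rot: [3.141, 0.002, 2.972]
wrist_force: [1.1, 0.2, -0.1]
opening: 54.0
finger_force: 0.0
```

Call:
move_arm(
  targets="0 0 0 0 0 0; 0 0 0 0 0 0; 0 0 0 0 0 0; 0 0 0 0 0 0; 0 0 0 0 0 0",
  grip=-1,
)

```text
time: 18.15
tool_pos: [458.6, -48.4, 118.1]
ee_rot: [3.141, -0.0, 2.972]
wrist_force: [-0.4, 1.1, 0.9]
opening: 23.6
finger_force: 29.9
```

Call:
move_arm(
  targets="0 0 -0.1 0 0 0; 0 0 -0.2 0 0 0; 0 0 -0.2 0 0 0; 0 0 -0.15 0 0 0; 0 0 -0.05 0 0 0; 0 0 0 0 0 0; 0 0 0 0 0 0",
)

```text
time: 19.02
tool_pos: [457.6, -48.4, 256.6]
ee_rot: [-3.141, -0.003, 2.972]
wrist_force: [0.7, 0.6, -1.3]
opening: 23.9
finger_force: 29.9
```

```bash
python3 go.py tab 257 place
```

```text
shift [-1.0014  0.3773 -0.0051] turn [-0.0001 -0.0005 -0.0026] dist mm 214.0
```

Call:
move_arm(
  targets="-0.1 0.037 0 0 0 0; -0.2 0.075 0 0 0 0; -0.22 0.083 0 0 0 0; -0.22 0.083 0 0 0 -0.0026; -0.17 0.064 0 0 0 0; -0.091 0.035 0 0 0 0; 0 0 0 0 0 0; 0 0 0 0 0 0",
)

```text
time: 20.02
tool_pos: [667.3, -7.5, 256.8]
ee_rot: [-3.141, -0.003, 2.988]
wrist_force: [0.1, 0.2, -0.6]
opening: 23.9
finger_force: 29.9
```

```bash
python3 go.py tab 122 place
```

```text
shift [-4.700e-03 -4.000e-04  6.741e-01] turn [-0.0001 -0.0004 -0.0001] dist mm 134.8
```

Call:
move_arm(
  targets="0.005 0 0.2 0 0 0; 0 0 0.2 0 0 0; 0 0 0.17 0 0 0; 0 0 0.1 0 0 0; 0 0 0 0 0 0; 0 0 0 0 0 0; 0 0 0 0 0 0",
)

```text
time: 20.9
tool_pos: [668.5, -7.0, 125.8]
ee_rot: [3.141, 0.003, 2.988]
wrist_force: [-0.6, 0.5, -1.1]
opening: 23.8
finger_force: 29.9
```

```bash
python3 go.py tab 118 place
```

```text
shift [ 0.0027 -0.0046  0.0392] turn [ 0.0001  0.0005 -0.    ] dist mm 7.9
```

Call:
move_arm(
  targets="0.002 -0.004 0.02 0 0 0; 0 0 0.012 0 0 0; 0 0 0 0 0 0; 0 0 0.005 0 0 0; 0 0 0 0 0 0; 0 0 0 0 0 0",
)

```text
time: 21.65
tool_pos: [667.1, -7.6, 118.2]
ee_rot: [3.141, 0.0, 2.988]
wrist_force: [-3.5, 0.5, 8.2]
opening: 23.5
finger_force: 29.9
```

Call:
move_arm(
  targets="0 0 0 0 0 0; 0 0 0 0 0 0; 0 0 0 0 0 0; 0 0 -0.1 0 0 0; 0 0 -0.2 0 0 0; 0 0 -0.2 0 0 0; 0 0 -0.1 0 0 0; 0 0 0 0 0 0",
  grip=0.24,
)

```text
time: 22.65
tool_pos: [668.3, -7.8, 240.0]
ee_rot: [3.14, 0.006, 2.988]
wrist_force: [-0.5, 1.0, 0.2]
opening: 53.9
finger_force: 0.0
```

```bash
python3 go.py arch 240 pick
```

```text
shift [ 1.0103 -0.7849 -0.0064] turn [0.0002 0.0009 0.0038] dist mm 255.9
```

Call:
move_arm(
  targets="0.1 -0.078 0 0 0 0; 0.2 -0.156 0 0 0 0; 0.22 -0.17 0 0 0 0; 0.22 -0.17 0 0 0 0.0038; 0.17 -0.135 0 0 0 0; 0.09 -0.073 0 0 0 0; 0 0 0 0 0 0; 0 0 0 0 0 0",
)

```text
time: 23.65
tool_pos: [446.2, -129.3, 236.8]
ee_rot: [3.141, 0.001, 2.966]
wrist_force: [0.4, 0.5, -0.1]
opening: 54.3
finger_force: 0.0
```

```bash
python3 go.py arch 113 pick
```

```text
shift [ 0.0059 -0.0152  0.619 ] turn [0.     0.0002 0.0003] dist mm 123.8
```

Call:
move_arm(
  targets="0.004 -0.015 0.2 0 0 0; 0 0 0.2 0 0 0; 0 0 0.15 0 0 0; 0 0 0.06 0 0 0; 0 0 0 0 0 0; 0 0 0 0 0 0; 0 0 0 0 0 0",
)

```text
time: 24.52
tool_pos: [444.2, -133.1, 115.7]
ee_rot: [3.141, 0.002, 2.965]
wrist_force: [0.3, -1.0, 0.6]
opening: 54.2
finger_force: 0.0
```

Call:
move_arm(
  targets="0 0 0 0 0 0; 0 0 0 0 0 0; 0 0 0 0 0 0; 0 0 0 0 0 0; 0 0 0 0 0 0",
  grip=-1,
)

```text
time: 25.15
tool_pos: [443.3, -133.0, 114.7]
ee_rot: [3.141, -0.0, 2.965]
wrist_force: [-0.5, -0.5, 0.0]
opening: 23.8
finger_force: 29.6
```

Call:
move_arm(
  targets="0 0 -0.1 0 0 0; 0 0 -0.2 0 0 0; 0 0 -0.2 0 0 0; 0 0 -0.15 0 0 0; 0 0 -0.05 0 0 0; 0 0 0 0 0 0; 0 0 0 0 0 0",
)

```text
time: 26.02
tool_pos: [442.4, -132.8, 253.2]
ee_rot: [-3.141, -0.003, 2.965]
wrist_force: [0.1, 0.8, -1.5]
opening: 23.9
finger_force: 29.6
```

```bash
python3 go.py arch 255 place
```

```text
shift [-0.9891  1.2336 -0.0121] turn [-0.     -0.0005 -0.0038] dist mm 316.2
```

Call:
move_arm(
  targets="-0.08 0.1 0 0 0 0; -0.16 0.2 0 0 0 0; -0.185 0.23 0 0 0 0; -0.185 0.23 0 0 0 -0.0038; -0.185 0.23 0 0 0 0; -0.13 0.16 0 0 0 0; -0.062 0.083 0 0 0 0; 0 0 0 0 0 0",
)

```text
time: 27.02
tool_pos: [679.7, 80.6, 252.3]
ee_rot: [3.141, -0.003, 2.993]
wrist_force: [-0.7, 0.3, -0.8]
opening: 24.1
finger_force: 29.6
```

Call:
move_arm(
  targets="0 0 0 0 0 0; 0 0 0 0 0 0",
)

```text
time: 27.28
tool_pos: [678.6, 75.9, 254.8]
ee_rot: [-3.141, -0.0, 2.987]
wrist_force: [0.4, -2.1, -1.1]
opening: 23.5
finger_force: 29.6
```

```bash
python3 go.py arch 119 place
```

```text
shift [-0.0106 -0.0015  0.6788] turn [-0.     -0.0001 -0.0003] dist mm 135.8
```

Call:
move_arm(
  targets="-0.006 -0.001 0.2 0 0 0; 0 0 0.2 0 0 0; 0 0 0.17 0 0 0; 0 0 0.1 0 0 0; 0 0 0 0 0 0; 0 0 0 0 0 0; 0 0 0 0 0 0",
)

```text
time: 28.15
tool_pos: [681.3, 76.7, 122.5]
ee_rot: [3.141, 0.003, 2.988]
wrist_force: [0.0, -0.3, -1.2]
opening: 24.0
finger_force: 29.6
```

```bash
python3 go.py arch 114.5 place
```

```text
shift [ 0.0026 -0.0079  0.04  ] turn [ 0.0002  0.0005 -0.0001] dist mm 8.2
```

Call:
move_arm(
  targets="0.002 -0.006 0.02 0 0 0; 0 0 0.012 0 0 0; 0 0 0 0 0 0; 0 0 0.005 0 0 0; 0 0 0 0 0 0; 0 0 0 0 0 0",
)

```text
time: 28.9
tool_pos: [680.0, 75.8, 114.6]
ee_rot: [3.141, 0.0, 2.989]
wrist_force: [-2.1, 0.8, 6.1]
opening: 23.7
finger_force: 29.8
```

Contact; release, rise, and back away towards the robot so the cameras see the rack.

Call:
move_arm(
  targets="0 0 0 0 0 0; 0 0 0 0 0 0; 0 0 0 0 0 0; 0 0 -0.1 0 0 0; 0 0 -0.2 0 0 0; 0 0 -0.25 0 0 0; 0 0 -0.25 0 0 0; 0 0 0 0 0 0",
  grip=0.24,
)

```text
time: 29.9
tool_pos: [682.4, 75.3, 280.5]
ee_rot: [3.138, 0.011, 2.988]
wrist_force: [-0.2, -0.6, -0.7]
opening: 54.1
finger_force: 0.0
```

Call:
move_arm(
  targets="0.05 0.15 0 0 0 0; 0.1 0.25 0 0 0 0; 0.1 0.25 0 0 0 0; 0.1 0.25 0 0 0 0; 0.1 0.25 0 0 0 0; 0.1 0.25 0 0 0 0; 0.05 0.1 0 0 0 0; 0 0 0 0 0 0",
)

```text
time: 30.9
tool_pos: [605.8, 391.8, 272.9]
ee_rot: [-3.141, -0.001, 2.992]
wrist_force: [0.1, -0.4, 0.2]
opening: 54.1
finger_force: 0.0
```

Run:
```python
from h import *
ims={c:optics.get_image(c) for c in('scene','top')}
V={c:ims[c][:,:,::-1].copy() for c in ims}
for n,g in PAN.items():
    b=bay(g[4]);N='panel_'+n
    for c in ims:
        for part in SH[N]: cv2.polylines(V[c],[cv2.convexHull(np.round(proj(place(part,*b,RACK[2],18),c)).astype(np.int32))],True,(255,0,255))
        a=render(N,[*b,RACK[2]],18,c)
        o=sorted(models.outline_of(c,N),key=lambda d:-(d['mask']*a).sum())
        if o and (o[0]['mask']*a).sum()>50:
            p,f=fit(N,[*b,RACK[2]],18,{c:o[0]['mask'].astype(float)},[c])
            e=p[:2]-RACK[:2];k,s=np.cos(RACK[2]),np.sin(RACK[2])
            print(n,c,'rack x,y',round(k*e[0]+s*e[1],1),round(-s*e[0]+k*e[1],1),'dyaw',round(p[2]-RACK[2],3),'fit',round(f,3))
w=np.vstack([cv2.resize(V['top'][50:180,210:430],(550,325)),cv2.resize(V['scene'][170:360,90:390],(550,270))])
cv2.imwrite('pics/end.png',w)
```

```text
narrow scene rack x,y -3.6 -126.4 dyaw -0.002 fit 0.03
narrow top rack x,y -1.3 -126.9 dyaw 0.014 fit 0.051
wide scene rack x,y 1.4 -42.6 dyaw 0.01 fit 0.033
wide top rack x,y 2.5 -42.4 dyaw 0.001 fit 0.075
tab scene rack x,y -0.9 41.8 dyaw 0.005 fit 0.028
tab top rack x,y 2.0 41.9 dyaw -0.004 fit 0.088
arch scene rack x,y -0.5 126.8 dyaw 0.006 fit 0.034
arch top rack x,y 1.2 127.1 dyaw 0.048 fit 0.079
```

View pics/end.png

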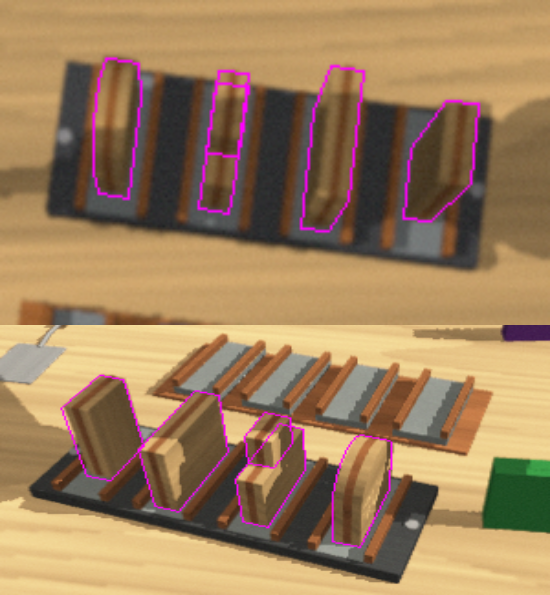

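All four stand upright, centred in the mirrored bays. In the top crop, left to right: arch (118,125), tab (225,140), wide (335,150), narrow (445,160). The stands are empty.

```bash
python3 -c "
from workcell import arm
print(arm.close_job())"
```

```text
the job is handed in; nothing more can be done
None
```

I moved all four panels to the rack in reverse order and handed the job in at about 31 s of the 112 s limit. In the last pictures each panel stands upright within about 4 mm of its bay centre; the hand-in returned no verdict.

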